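# Fit up a tube arm and a pipe post for tacking, and hold the post down

## Task

Set up the tacking fixture for the welder: first push the loose square tube on its bed home, flat along the side fence and with its end up against the end nibs; then stand the slim tall pipe stub upright in the sprung ring and press it straight down until the ring is fully home at the bottom of its travel, leaving the square tube home. Finish while still holding the pipe pressed down (the springs would lift it if you let go), and leave the other things on the table where they are.

Things in the scene. Friction and masses are not known exactly. Their poses are not given: they have to be found in the camera images.
- fixture: Steel tacking fixture fixed to the table, base plate 118 x 286 x 10 mm, long side along its y. Origin on the underside of the base. Bed for the square tube: plate with its top 52 mm above the table, x -50 to +28 mm, y -128 to +48 mm. Side fence along the bed's +x side: contact face at x = +15 mm, top 18 mm above the bed. End nibs: see tube_home. Ring nest: at x = 0, y = +85 mm
- tube_home (a point): fixed point of the fixture, its axes: where the tube's centre (tube_center) lies when the tube is home; 67 mm above the table. Two end nibs as high as the fence stand at its +y end, their contact faces 80 mm from here in +y; each catches 4 mm of the tube's width at a corner, and one reaches out to x = -50 mm. The pipe's wall stands 3 mm beyond the tube's end when both are home
- tube_center (a point): centre of the loose square steel tube, 30 x 160 x 30 mm, open at both ends, walls 3 mm, 0.3 to 0.5 kg. Long axis is its own y (along the fixture's y). It starts on the bed askew by up to 6 degrees, 13 to 24 mm from home in the fixture's -x (off the fence) and 11 to 25 mm in its -y (off the nibs)
- pipe_center (a point): centre of the slim pipe stub: round, 42 mm outside diameter, 90 mm tall, open at both ends, grey steel, 0.2 to 0.33 kg, standing upright on the table; point on its axis 45 mm above its lower end, z along the axis. (A rusty stub 60 mm across and 60 mm tall also stands on the table and is not wanted; the two may have changed places)
- nest (a point): fixed point on the axis of the sprung ring, at table height; axes as the fixture's. Three guide pins stand 41 mm from the axis, their heads 45 mm above the table, one toward the fixture's +y and the others 120 degrees either side of it
- ring_mouth (a point): centre of the ring's mouth, moving with the ring: 49 mm above the table when up, 37 mm when fully down. Mouth flared from 51 mm wide to a bore of 45 mm in 5 mm; a ledge 13 mm below the mouth seats the pipe's lower end (36 mm above the table when up, 24 mm when down). Ring 66 mm across outside
- sprung_ring (a joint): how far the ring is pressed down, m: 0 up, 0.012 fully home on its stop. Springs push up with about 7 N at the start and 14 N at the end of the travel; the pipe's own weight does not move it
Mind the look-alikes: they are no part of the job. Leave any pink look-alike of the part that bears pipe_center alone.

How it is judged:
On the way, in this order (a step that is already met when the one before it is completed fails the run):
1. the square tube is home along the fence and against the nibs (distance between tube_center and tube_home below 0.003 m and angle between the y axis of tube_center and the y axis of fixture, either way round below 0.025 rad), for 0.2 s.
2. the pipe stands in the ring and has pressed it fully home (value of joint sprung_ring above 0.0108 m and horizontal distance between pipe_center and nest below 0.004 m and angle between pipe_center's own z axis and vertical below 0.07 rad), for 0.2 s.
At the end, for the whole second after the job is handed in: Tube centre within 3 mm of home and parallel to the fence within 0.025 rad; pipe seated on the ring's ledge, upright within 0.07 rad, within 4 mm of the nest axis; ring pressed at least 10.8 of its 12 mm and carrying over 8 N from the pipe; fingers still on the pipe with over 4 N (all of step 1 and all of step 2 and z of pipe_center in the frame of ring_mouth below 0.034 m and contact force between the fingers and pipe above 4 N and contact force between pipe and fixture above 8 N); the arm keeps its last pose, push and grip.
It fails at once if another thing on the table was disturbed (moved more than 20 mm) (distance of any of wide_pipe, weld_magnet from where it was at the start of the episode above 0.02 m).
It also fails if it takes over 64 s, if anything falls off the work surface, if the arm or the gripper's body presses on something with over 40 N, if the wrist force passes 120 N, or if a joint passes its speed limit or range.

## Robot

A 6-joint arm with a two-finger parallel gripper is mounted at the origin on a cart in front of the work surface, level with it; the furniture and walls round the work are solid. World frame = base frame: x ahead of the robot, y to its left, z up, the work surface at z = 0. Lengths are in m, angles in rad, forces in N, time in s.
With the tool pointing down it reaches from about 0.25 to 0.725 m from the base axis. Payload 4 kg.
Tool frame: the origin (TCP) lies between the finger pads; the fingertips stand 8 mm ahead of it and the grasp point (between the pads) lies 11 mm behind it (bot.tip_reach is the distance from the TCP to the fingertips, in m); z points along the fingers, y is the line along which they close (so a half turn about z gives the same grasp; the last joint's range is limited). The gripper opens to 85 mm and grips with 20 to 120 N. Pads are 22 mm wide; open, the fingers measure 114 mm over their backs; the gripper's body (76 mm by 85 mm) begins 54 mm behind the grasp point. The pads swing forward as they close: fully open they stand 13 mm farther back than shut.
Start: joints at [-1.305, 0.241, 0.005, 1.335, 0, 1.571], TCP at [0.131, -0.482, 0.239] pointing down, gripper open.
Joint ranges: [-2.72, 2.72], [-1.05, 1.87], [-1.09, 1.28], [-1.99, 2.15], [-1.42, 1.44], [-3.14, 3.14]. Speed limits (rad/s): [2.79, 2.79, 3.14, 3.14, 3.14, 3.14].

## Interface

Orientations are given as a unit quaternion [x, y, z, w].
In Python, from workcell import bot gives the robot as it stands.
- The arm moves only by the tool move_arm, never from a script. Its argument "deltas" is a list of rows, each a list of 7 numbers: the opening, from 0 (shut) to 1 (fully open), then the shift along the tool's x, y, z in mm, then the turn, a rotation vector about the tool's x, y, z in degrees. In form: [[gripper, tx, ty, tz, ax, ay, az], ...]. A call has 1 to 10 rows; each row shifts and turns the commanded pose from where the row before left it, along the tool's axes as they then stand; what a row does not reach is not made up. A row lasts 1/12 s, in which the tool goes at most 41.7 mm and 7.16 degrees, less where a joint would pass 70% of its speed; a pose out of reach is approached as far as the arm can. A call is refused whole if a number of a shift passes 41.7 or a number of a turn 7.16, either way. A call with a gripper value outside its range is refused whole. The fingers move at their own pace and stop on an object; the grip force is fixed at half the most. Time passes only in rows, so rows that do not move let the fingers close. It gives the time, the measured TCP pose, the force, the opening and the grip force at its end, in the units of the state.
- bot.get_obs(): the state, without advancing time (a new reading comes with each control period).
- bot.camera(name): name is "scene" or "top"; returns the picture (480x640x3 uint8, blue, green, red); there is no depth.
- bot.calibration(name): a dict with "K" (3x3 intrinsics, pixels), "position" and "orientation" of the camera in the world. Camera axes: x right, y down, z forward; pixel columns grow to the right and rows downward; lengths in m; the calibration is good to about 2 mm. A picture is of the moment at which its call begins. calibration takes no time and is no camera call.
- bot.job_done(): hands the job in; it is judged then, once.
Trained networks look in the newest picture that a camera, given by its name, has taken for a name from the list of things; names that differ only in an ending like _2 or _b are one class to them, and where a whole thing is asked for, a point or a joint stands for the part that bears it (a point fixed in the world has none). Each returns a list of dicts, best first, with "conf" (0 to 1); they miss things now and then, are a little off and sometimes report something else, mostly with a low value. They report only what shows in the picture. A call takes as long as a camera call. They do not tell look-alikes from the thing itself.
- bot.outline_of(query, camera): "pixels" (480x640 bool, what is visible of it) and "rect" ([left, top, width, height] in pixels, round what is visible of it).
The state is a dict: "clock": time; "joint_pos": joint angles; "joint_vel": joint speeds; "tau": joint torques, N m; "eef_pos": TCP position; "tool_rot": TCP orientation; "ft_force": force on the tool from outside, world axes, zero at the start; "ft_torque": the same for the moment, N m; "grip_width": finger opening in m; "grasp_force": force on a finger pad.
Only numpy, scipy, OpenCV 4.12 (cv2) and the standard library are available. Lean on these libraries where they do the work, as an engineer would, in place of code of your own. Each camera call takes 0.05 s, during which the arm holds its last target. There are 200 camera calls.

## Working session

There is one attempt and no reset: what is moved stays moved. The work goes in short steps, Python scripts to look and compute and a tool call to move; the robot and the scene stay as the last step left them, time stands still between calls to the robot, and variables do not carry over. Pictures are saved under pics/ and viewed, at most 10 in all, crops included, and the job is handed in when it is done.

Besides the shell and the picture viewer there is one more tool, called after ">>>" as name(argument=value, ...), one argument or row to a line, values as JSON. move_arm: Moves the arm, as the interface text tells. Its arguments: {"type":"object","properties":{"deltas":{"type":"array","items":{"type":"array","items":{"type":"number"}}}},"required":["deltas"]}

```bash
mkdir -p pics; ls
cat > h.py <<'E'
import numpy as np, cv2
from scipy.spatial.transform import Rotation as R
from workcell import bot
def cal(n):
    c=bot.calibration(n); return np.array(c["K"]),np.array(c["position"]),R.from_quat(c["orientation"]).as_matrix()
def proj(n,P):
    K,p,M=cal(n); q=(np.atleast_2d(P)-p)@M@K.T; return q[:,:2]/q[:,2:]
def back(n,uv,z):
    K,p,M=cal(n); uv=np.atleast_2d(uv); d=np.c_[uv,np.ones(len(uv))]@np.linalg.inv(K).T@M.T
    return p+d*((z-p[2])/d[:,2])[:,None]
E
python3 - <<'E'
from h import *
for n in("top","scene"):
    cv2.imwrite(f"pics/{n}0.png",bot.camera(n)); K,p,M=cal(n); print(n,K[0,0],p,M.round(3).tolist())
    for q in("fixture","tube_center","pipe_center","wide_pipe","weld_magnet","sprung_ring"):
        try:
            for d in bot.outline_of(q,n): print(q,round(d["conf"],2),d["rect"])
        except Exception as e: print(q,e)
o=bot.get_obs();print(o["clock"],o["eef_pos"],o["tool_rot"])
E
```

```text
pics
top 614.8068542499478 [0.28065955 0.0650095  1.18170874] [[0.054, -0.973, 0.224], [-0.999, -0.052, 0.016], [-0.004, -0.225, -0.974]]
fixture 0.81 [239.1, 222.3, 152.7, 84.7]
tube_center 0.64 [291.7, 248.0, 87.2, 30.6]
tube_center 0.47 [242.0, 247.5, 45.4, 34.6]
pipe_center 0.96 [425.3, 268.4, 27.4, 22.5]
pipe_center 0.95 [419.2, 216.9, 26.5, 34.8]
pipe_center 0.79 [461.9, 232.4, 31.0, 30.3]
wide_pipe it knows: fixture, nest, pipe_center, ring_mouth, sprung_ring, tube_center, tube_home
weld_magnet it knows: fixture, nest, pipe_center, ring_mouth, sprung_ring, tube_center, tube_home
sprung_ring 0.9 [242.7, 242.0, 45.6, 39.7]
scene 551.7367830389096 [-0.18357784  0.43487792  0.90025277] [[-0.469, -0.631, 0.618], [-0.883, 0.343, -0.32], [-0.01, -0.695, -0.719]]
fixture 0.63 [407.2, 163.8, 25.8, 35.3]
tube_center 0.62 [294.2, 205.1, 74.1, 48.8]
pipe_center 0.94 [400.9, 190.9, 20.3, 42.2]
pipe_center 0.86 [373.4, 169.0, 23.9, 44.9]
pipe_center 0.61 [408.8, 162.2, 25.1, 37.7]
wide_pipe it knows: fixture, nest, pipe_center, ring_mouth, sprung_ring, tube_center, tube_home
weld_magnet it knows: fixture, nest, pipe_center, ring_mouth, sprung_ring, tube_center, tube_home
sprung_ring 0.94 [259.4, 243.4, 45.8, 34.7]
0.5 [ 0.1313227  -0.48240499  0.23926971] [ 9.91181369e-01  1.32512223e-01  3.13755416e-06 -5.98256250e-05]
```

Run:
```python
import cv2
a=cv2.imread("pics/top0.png")[205:325,225:505]; cv2.imwrite("pics/t1.png",cv2.resize(a,(784,336),interpolation=cv2.INTER_CUBIC))
b=cv2.imread("pics/scene0.png")[150:310,230:470]; cv2.imwrite("pics/s1.png",cv2.resize(b,(780,520),interpolation=cv2.INTER_CUBIC))
```

```text
(no output)
```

View pics/t1.png

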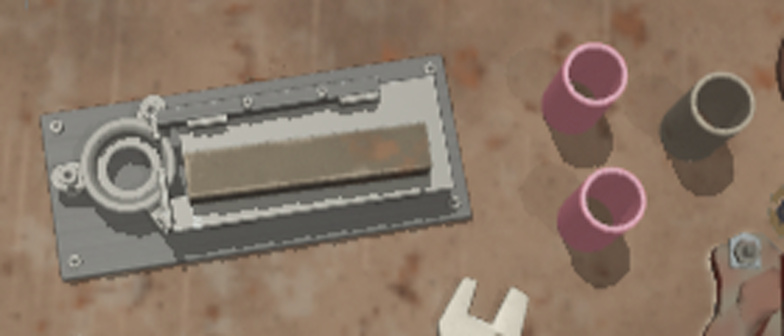

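View pics/s1.png

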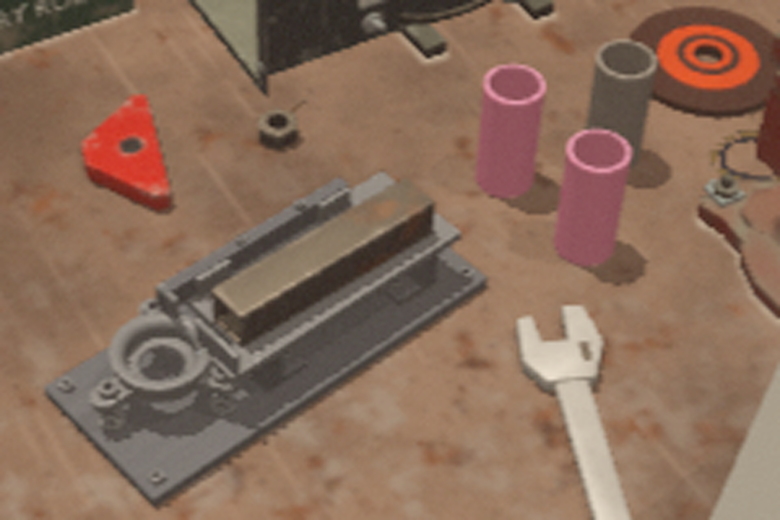

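View pics/top0.png

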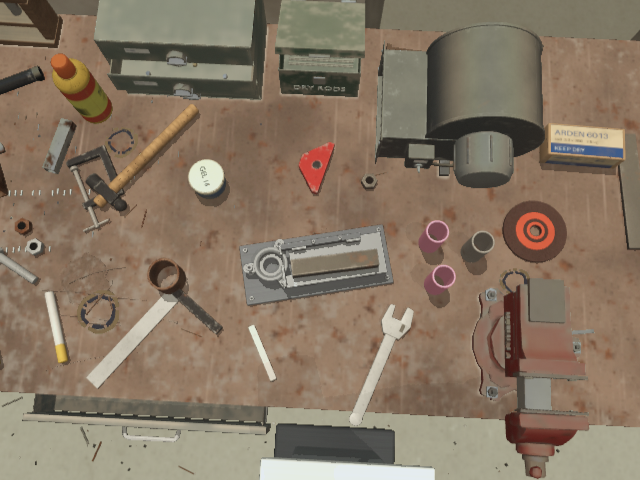

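The slim grey pipe is the one at about (480,245) in top. The pink look-alikes stand at (434,236) and (441,280), and the rusty wide stub at (166,278). Only the grey one matches the description (grey, slim, tall); the crop t1 shows it clearly. The fixture's ring points left (world +y) and its fence is on the far (+x) side. Next I fit the poses.

```bash
cat >> h.py <<'E'
from scipy.optimize import minimize
def circ(x,y,z,r): t=np.linspace(0,2*np.pi,40,endpoint=False); return np.c_[x+r*np.cos(t),y+r*np.sin(t),0*t+z]
def cyl(p): return np.r_[circ(p[0],p[1],0,.021),circ(p[0],p[1],.09,.021)]
def box(hx,hy,z0,z1):
    def f(p):
        c,s=np.cos(p[2]),np.sin(p[2]); v=np.array([[a*hx,b*hy] for a in(-1,1) for b in(-1,1)])@np.array([[c,s],[-s,c]])+p[:2]
        return np.r_[np.c_[v,v[:,:1]*0+z0],np.c_[v,v[:,:1]*0+z1]]
    return f
def iou(n,mask,P):
    S=8; h=cv2.convexHull(proj(n,P).astype(np.float32)).reshape(-1,2)
    m=np.zeros(mask.shape,np.uint8); cv2.fillConvexPoly(m,np.round(h*2**S).astype(np.int32),1,cv2.LINE_AA,S)
    m=cv2.GaussianBlur(m.astype(np.float32),(0,0),1); k=cv2.GaussianBlur(mask.astype(np.float32),(0,0),1)
    return np.minimum(m,k).sum()/np.maximum(m,k).sum()
def fit(f,masks,p0,st):
    p0=np.array(p0); st=np.array(st)
    g=lambda q:-sum(iou(n,m,f(p0+q*st)) for n,m in masks)
    q=np.zeros(len(p0))
    for _ in range(3): r=minimize(g,q,method="Nelder-Mead",options=dict(initial_simplex=np.r_[[q],q+np.eye(len(q))])); q=r.x
    return p0+q*st,-r.fun
E
cat > m.py <<'E'
from h import *
for n in("top","scene"): bot.camera(n)
pick=lambda q,n,uv:[d["pixels"] for d in bot.outline_of(q,n) if abs(d["rect"][0]+d["rect"][2]/2-uv[0])+abs(d["rect"][1]+d["rect"][3]/2-uv[1])<25][:1]
tm=pick("pipe_center","top",(478,247)); sm=pick("pipe_center","scene",(421,181))
p0=back("top",[482,241],.09)[0,:2]
print("pipe top",fit(cyl,[("top",tm[0])],p0,[.01]*2)) if tm else 0
print("pipe scene(occl)",fit(cyl,[("scene",sm[0])],p0,[.01]*2)) if sm else 0
fm=pick("fixture","top",(316,265))
if fm:
    p0=list(back("top",[316,265],.01)[0,:2])+[.15]; r=fit(box(.059,.143,0,.01),[("top",fm[0])],p0,[.01,.01,.05]); print("fix",r)
    c=cv2.findContours(fm[0].astype(np.uint8),0,1)[0]; c=max(c,key=cv2.contourArea).reshape(-1,2)
    print(cv2.minAreaRect(back("top",c,.01)[:,:2].astype(np.float32)*1000))
for n,u in(("top",(335,263)),("scene",(331,229))):
    m=pick("tube_center",n,u)
    if m: print("tube",n,fit(box(.015,.08,.052,.082),[(n,m[0])],list(back("top",[335,263],.08)[0,:2])+[.12],[.01,.01,.05]))
for n,u in(("top",(265,262)),("scene",(282,260))):
    m=pick("sprung_ring",n,u)
    if m:
        c=max(cv2.findContours(m[0].astype(np.uint8),0,1)[0],key=cv2.contourArea).reshape(-1,2); e=cv2.minAreaRect(back(n,c,.049)[:,:2].astype(np.float32)*1000); print("ring",n,e)
o=bot.get_obs();print(o["clock"],R.from_quat(o["tool_rot"]).as_matrix().round(3).tolist())
E
python3 m.py
```

```text
pipe top (array([ 0.55924896, -0.22680991]), np.float64(0.9214659929275513))
pipe scene(occl) (array([ 0.56095454, -0.22957002]), np.float64(0.7704571485519409))
fix (array([0.51803181, 0.07763744, 0.20797138]), np.float64(0.7813778519630432))
((516.7852172851562, 76.80340576171875), (119.17094421386719, 286.3860168457031), 11.885638236999512)
tube top (array([0.50905244, 0.04139762, 0.19109487]), np.float64(0.9542073011398315))
tube scene (array([0.50820461, 0.04094492, 0.20969303]), np.float64(0.889106273651123))
ring top ((508.822265625, 167.27005004882812), (78.9523696899414, 65.07623291015625), 74.48969268798828)
ring scene ((499.3385925292969, 165.02894592285156), (89.94180297851562, 75.84445190429688), 71.46863555908203)
0.95 [[0.965, 0.263, -0.0], [0.263, -0.965, 0.0], [-0.0, -0.0, -1.0]]
```

>>> move_arm(
  deltas=[
    [0.6, 0, 0, -30, 0, 0, 1.1],
    [0.6, 0, 0, -30, 0, 0, 1.1],
    [0.6, 0, 0, -30, 0, 0, 1.1],
    [0.6, 29, -29, 0, 0, 0, 0],
    [0.6, 29, -29, 0, 0, 0, 0],
    [0.6, 29, -29, 0, 0, 0, 0],
    [0.6, 29, -29, 0, 0, 0, 0],
    [0.6, 29, -29, 0, 0, 0, 0],
    [0.6, 29, -29, 0, 0, 0, 0],
    [0.6, 29, -29, 0, 0, 0, 0],
  ],
)

```text
clock: 1.78
eef_pos: [0.2885, -0.2402, 0.3296]
tool_rot: [0.995, 0.104, 0.0, 0.0]
ft_force: [1.2, -1.3, 0.4]
grip_width: 0.0512
grasp_force: 0.0
```

```bash
cat > fixt.py <<'E'
from h import *
for n,u in(("top",(316,265)),("scene",(310,250))):
    bot.camera(n)
    for d in bot.outline_of("fixture",n):
        r=d["rect"]
        if r[2]<80: continue
        m=np.zeros((480,640),np.uint8); cs=cv2.findContours(d["pixels"].astype(np.uint8),0,1)[0]
        cv2.drawContours(m,[cv2.convexHull(np.vstack([c for c in cs if cv2.contourArea(c)>30]))],-1,1,-1)
        print(n,fit(box(.059,.143,0,.01),[(n,m)],[.517,.077,.207],[.006,.006,.03]))
o=bot.get_obs();print(o["clock"],o["eef_pos"])
E
python3 fixt.py
```

```text
top (array([0.51766857, 0.0769998 , 0.20968596]), np.float64(0.9881820678710938))
scene (array([0.51757476, 0.07611363, 0.20932076]), np.float64(0.8616093993186951))
1.9833 [ 0.28864642 -0.24100383  0.32957042]
```

>>> move_arm(
  deltas=[
    [0.6, 29, -29, 0, 0, 0, 0],
    [0.6, 29, -29, 0, 0, 0, 0],
    [0.6, 29, -29, 0, 0, 0, 0],
    [0.6, 29, -29, 0, 0, 0, 0],
    [0.6, 29, -29, 0, 0, 0, 0],
    [0.6, 29, -29, 0, 0, 0, 0],
    [0.6, 29, -29, 0, 0, 0, 0],
    [0.6, 29, -28, 0, 0, 0, 0],
    [0.6, 0, 0, 38, 0, 0, 0],
    [0.6, 0, 0, 38, 0, 0, 0],
  ],
)

```text
clock: 2.82
eef_pos: [0.4712, 0.0322, 0.2541]
tool_rot: [0.995, 0.104, 0.004, 0.0]
ft_force: [-0.2, -0.6, -1.3]
grip_width: 0.0515
grasp_force: 0.0
```

```bash
cat > st.py <<'E'
from h import *
F=np.array([.5176,.0767]);a=.2095
o=bot.get_obs();d=o["eef_pos"][:2]-F;M=R.from_quat(o["tool_rot"]).as_matrix()
print("t",o["clock"],"fix mm",(1000*np.array([np.cos(a)*d[0]+np.sin(a)*d[1],-np.sin(a)*d[0]+np.cos(a)*d[1]])).round(1),"z",o["eef_pos"][2].round(4),"yaw-fix deg",np.degrees(np.arctan2(M[1,0],M[0,0])-a).round(2),"tilt",M[:2,2].round(4),"F",np.round(o["ft_force"],1),o["grip_width"],o["grasp_force"],"q6",o["joint_pos"][5])
E
python3 st.py
```

```text
t 2.8167 fix mm [-54.6 -33.9] z 0.2541 yaw-fix deg -0.05 tilt [0.0071 0.0001] F [-0.2 -0.6 -1.3] 0.051499122454456675 0.0 q6 3.0013201401150638
```

>>> move_arm(
  deltas=[
    [0.6, -4, 0, 38, 0, 0, 0],
    [0.6, 0, 0, 38, 0, 0, 0],
    [0.6, 0, 0, 38, 0, 0, 0],
    [0.6, 0, 0, 38, 0, 0, 0],
    [0.6, 0, 0, 25, 0, 0, 0],
    [0.6, 0, 0, 12, 0, 0, 0],
    [0.6, 0, 0, 0, 0, 0, 0],
  ],
)

```text
clock: 3.4
eef_pos: [0.4607, 0.0288, 0.0608]
tool_rot: [0.995, 0.102, -0.004, 0.0]
ft_force: [0.5, -0.4, -0.1]
grip_width: 0.0513
grasp_force: 0.0
```

```bash
python3 st.py; python3 -c "
from h import *
a=bot.camera('scene')[150:330,230:470]; cv2.imwrite('pics/s2.png',cv2.resize(a,(720,540),interpolation=cv2.INTER_CUBIC))"
```

```text
t 3.4 fix mm [-65.6 -35. ] z 0.0608 yaw-fix deg -0.3 tilt [-0.0076 -0.0009] F [ 0.5 -0.4 -0.1] 0.05127186653033714 0.0 q6 3.000084237680411
```

View pics/s2.png

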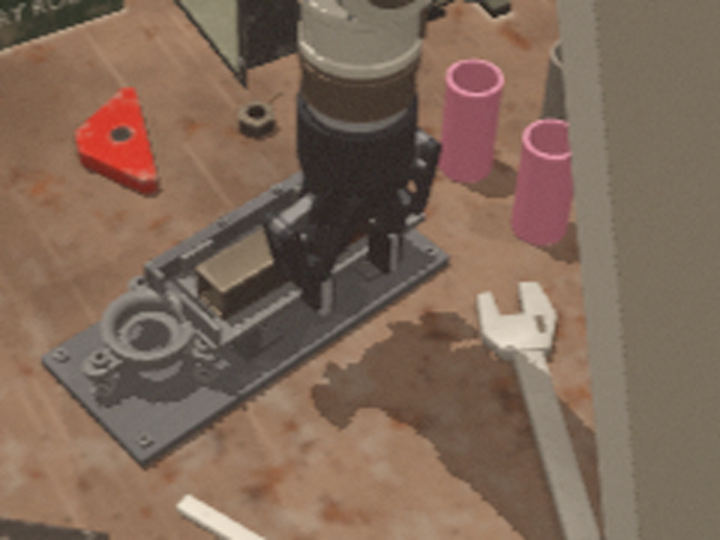

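The scene view shows the open gripper beside the tube on the free side, clear of the fence and nibs. Next is the push toward the fence.

>>> move_arm(
  deltas=[
    [0.6, 4, 0, -2.5, 0, 0, 0],
    [0.6, 5, 0, 0, 0, 0, 0],
    [0.6, 5, 0, 0, 0, 0, 0],
    [0.6, 4, 0, 0, 0, 0, 0],
    [0.6, 4, 0, 0, 0, 0, 0],
    [0.6, 4, 0, 0, 0, 0, 0],
    [0.6, 3, 0, 0, 0, 0, 0],
    [0.6, 0, 0, 0, 0, 0, 0],
  ],
)

```text
clock: 4.12
eef_pos: [0.4925, 0.0376, 0.0668]
tool_rot: [0.995, 0.104, 0.0, -0.0]
ft_force: [0.5, 0.1, 1.0]
grip_width: 0.051
grasp_force: 0.3
```

```bash
python3 st.py
```

```text
t 4.1167 fix mm [-32.7 -33. ] z 0.0668 yaw-fix deg -0.05 tilt [0.0008 0.0003] F [0.5 0.1 1. ] 0.051042089929663886 0.3026853874325752 q6 3.009029634291454
```

>>> move_arm(
  deltas=[
    [0.6, 2, 0, 0, 0, 0, 0],
    [0.6, 1.5, 0, 0, 0, 0, 0],
    [0.6, 1, 0, 0, 0, 0, 0],
    [0.6, 0, 0, 0, 0, 0, 0],
    [0.6, 0, 0, 0, 0, 0, 0],
  ],
)

```text
clock: 4.53
eef_pos: [0.4962, 0.0383, 0.0667]
tool_rot: [0.995, 0.104, 0.0, -0.0]
ft_force: [-1.1, -0.6, -1.1]
grip_width: 0.0513
grasp_force: 0.7
```

```bash
python3 st.py
```

```text
t 4.5333 fix mm [-28.9 -33.1] z 0.0667 yaw-fix deg -0.06 tilt [0.0002 0.0003] F [-1.1 -0.6 -1.1] 0.051286623656412296 0.7271549839060754 q6 3.0101697240426315
```

>>> move_arm(
  deltas=[
    [0.6, 1, 0, 0, 0, 0, 0],
    [0.6, 1, 0, 0, 0, 0, 0],
    [0.6, 0, 0, 0, 0, 0, 0],
    [0.6, 0, 0, 0, 0, 0, 0],
  ],
)

```text
clock: 4.87
eef_pos: [0.4983, 0.0386, 0.0667]
tool_rot: [0.995, 0.104, 0.0, -0.0]
ft_force: [-0.3, 0.4, -1.4]
grip_width: 0.0516
grasp_force: 0.6
```

>>> move_arm(
  deltas=[
    [0.6, 1, 0, 0, 0, 0, 0],
    [0.6, 0, 0, 0, 0, 0, 0],
    [0.6, 0, 0, 0, 0, 0, 0],
  ],
)

```text
clock: 5.12
eef_pos: [0.4992, 0.0388, 0.0668]
tool_rot: [0.995, 0.104, 0.0, 0.0]
ft_force: [-1.0, -0.4, -1.1]
grip_width: 0.051
grasp_force: 0.7
```

```bash
python3 st.py
```

```text
t 5.1167 fix mm [-25.9 -33.2] z 0.0668 yaw-fix deg -0.08 tilt [ 0.0002 -0.0001] F [-1.  -0.4 -1.1] 0.050972790865369204 0.6972695665899664 q6 3.011026946470216
```

>>> move_arm(
  deltas=[
    [0.6, 1, 0, 0, 0, 0, 0],
    [0.6, 0, 0, 0, 0, 0, 0],
    [0.6, 0, 0, 0, 0, 0, 0],
  ],
)

```text
clock: 5.37
eef_pos: [0.5002, 0.039, 0.0668]
tool_rot: [0.995, 0.104, 0.0, 0.0]
ft_force: [-1.6, -0.6, -0.5]
grip_width: 0.0512
grasp_force: 0.7
```

>>> move_arm(
  deltas=[
    [0.6, 1, 0, 0, 0, 0, 0],
    [0.6, 0, 0, 0, 0, 0, 0],
    [0.6, 0, 0, 0, 0, 0, 0],
  ],
)

```text
clock: 5.62
eef_pos: [0.5011, 0.0393, 0.0668]
tool_rot: [0.995, 0.104, 0.0, -0.0]
ft_force: [-1.0, 0.4, -1.7]
grip_width: 0.0511
grasp_force: 0.7
```

>>> move_arm(
  deltas=[
    [0.6, 0.5, 0, 0, 0, 0, 0],
    [0.6, 0, 0, 0, 0, 0, 0],
    [0.6, 0, 0, 0, 0, 0, 0],
  ],
)

```text
clock: 5.87
eef_pos: [0.5016, 0.0393, 0.0668]
tool_rot: [0.995, 0.104, 0.0, 0.0]
ft_force: [-1.8, -0.8, -1.1]
grip_width: 0.0511
grasp_force: 0.9
```

```bash
python3 st.py
```

```text
t 5.8667 fix mm [-23.5 -33.2] z 0.0668 yaw-fix deg -0.07 tilt [0.0001 0.    ] F [-1.8 -0.8 -1.1] 0.05108893257755431 0.8613159251399338 q6 3.0116684932590934
```

>>> move_arm(
  deltas=[
    [0.6, 1, 0, 0, 0, 0, 0],
    [0.6, 0, 0, 0, 0, 0, 0],
    [0.6, 0, 0, 0, 0, 0, 0],
  ],
)

```text
clock: 6.12
eef_pos: [0.5024, 0.0395, 0.0668]
tool_rot: [0.995, 0.104, -0.0, 0.0]
ft_force: [-2.7, -1.2, -0.2]
grip_width: 0.0513
grasp_force: 1.2
```

>>> move_arm(
  deltas=[
    [0.6, 1, 0, 0, 0, 0, 0],
    [0.6, 0, 0, 0, 0, 0, 0],
    [0.6, 0, 0, 0, 0, 0, 0],
  ],
)

```text
clock: 6.37
eef_pos: [0.5024, 0.0395, 0.0668]
tool_rot: [0.995, 0.104, -0.001, 0.0]
ft_force: [-5.3, -1.5, 2.8]
grip_width: 0.0511
grasp_force: 2.5
```

```bash
python3 st.py; python3 -c "
from h import *
a=bot.camera('top')[205:325,225:405]; cv2.imwrite('pics/t2.png',cv2.resize(a,(720,480),interpolation=cv2.INTER_CUBIC))"
```

```text
t 6.3667 fix mm [-22.6 -33.2] z 0.0668 yaw-fix deg -0.07 tilt [-0.002  -0.0005] F [-5.3 -1.5  2.8] 0.05107916858336827 2.5240455754101276 q6 3.012048238880867
```

>>> move_arm(
  deltas=[
    [0.6, -15, 0, 0, 0, 0, 0],
    [0.3, 0, 0, -35, 0, 0, 0],
    [0, 0, 0, -30, 0, 0, 0],
    [0, 12, 35, 0, 0, 0, 0],
    [0, 12, 35, 0, 0, 0, 0],
    [0, 12, 35, 0, 0, 0, 0],
    [0, 0, 0, 0, 0, 0, 0],
    [0, 0, 0, 0, 0, 0, 0],
  ],
)

```text
clock: 7.08
eef_pos: [0.5475, -0.0602, 0.1321]
tool_rot: [0.995, 0.102, 0.001, 0.0]
ft_force: [0.2, 0.6, -0.2]
grip_width: 0.0
grasp_force: 0.0
```

```bash
python3 st.py
cat > tube.py <<'E'
from h import *
F=np.array([.5176,.0767]);a=.2095
for n in("top","scene"):
    bot.camera(n)
    for d in bot.outline_of("tube_center",n)[:2]:
        r=d["rect"]; u=proj(n,[.515,.06,.07])[0]
        if r[2]<60 or abs(r[0]+r[2]/2-u[0])>40: continue
        p,s=fit(box(.015,.08,.052,.082),[(n,d["pixels"])],[.512,.05,.21],[.008,.008,.04]); e=p[:2]-F
        print(n,r,"fix",1000*(np.cos(a)*e[0]+np.sin(a)*e[1]),1000*(np.cos(a)*e[1]-np.sin(a)*e[0]),"yaw",p[2]-a,s)
E
python3 tube.py
```

```text
t 7.0833 fix mm [   0.8 -140.2] z 0.1321 yaw-fix deg -0.26 tilt [0.0027 0.0001] F [ 0.2  0.6 -0.2] 1.1522191499598789e-05 0.0 q6 2.826780476668902
scene [287.0, 200.0, 74.6, 47.9] fix 4.95459740817597 -31.224786759726978 yaw 0.012301340932384164 0.952917754650116
```

>>> move_arm(
  deltas=[
    [0, 3, 2, 30, 0, 0, 0],
    [0, 0, 0, 25, 0, 0, 0],
    [0, 0, 0, 11, 0, 0, 0],
    [0, 0, 0, 0, 0, 0, 0],
    [0, 0, -4, 0, 0, 0, 0],
    [0, 0, -4, 0, 0, 0, 0],
    [0, 0, -4, 0, 0, 0, 0],
    [0, 0, 0, 0, 0, 0, 0],
  ],
)

```text
clock: 7.95
eef_pos: [0.5473, -0.0472, 0.0672]
tool_rot: [0.995, 0.105, 0.001, 0.0]
ft_force: [-0.8, 0.6, -0.2]
grip_width: -0.0
grasp_force: 0.0
```

```bash
python3 st.py
```

```text
t 7.95 fix mm [   3.3 -127.3] z 0.0672 yaw-fix deg 0.01 tilt [0.0024 0.0002] F [-0.8  0.6 -0.2] -1.5361635318737012e-05 0.0 q6 2.8458423684146563
```

>>> move_arm(
  deltas=[
    [0, 0, -3, 0, 0, 0, 0],
    [0, 0, -3, 0, 0, 0, 0],
    [0, 0, -3, 0, 0, 0, 0],
    [0, 0, -3, 0, 0, 0, 0],
    [0, 0, 0, 0, 0, 0, 0],
    [0, 0, 0, 0, 0, 0, 0],
  ],
)

```text
clock: 8.45
eef_pos: [0.5445, -0.0364, 0.0661]
tool_rot: [0.995, 0.104, 0.0, -0.0]
ft_force: [1.1, -2.4, 0.6]
grip_width: 0.0
grasp_force: 1.1
```

>>> move_arm(
  deltas=[
    [0, 0, -2, 0, 0, 0, 0],
    [0, 0, -2, 0, 0, 0, 0],
    [0, 0, 0, 0, 0, 0, 0],
    [0, 0, 0, 0, 0, 0, 0],
  ],
)

```text
clock: 8.78
eef_pos: [0.5433, -0.0324, 0.0658]
tool_rot: [0.995, 0.104, 0.0, -0.0]
ft_force: [1.1, -2.1, 1.6]
grip_width: -0.0002
grasp_force: 1.4
```

```bash
python3 st.py; python3 tube.py
```

```text
t 8.7833 fix mm [   2.4 -112.1] z 0.0658 yaw-fix deg -0.07 tilt [0.     0.0002] F [ 1.1 -2.1  1.6] -0.00018741638455221772 1.3615193590521812 q6 2.8735128730670696
top [282.1, 239.1, 76.2, 28.3] fix 6.206336508435713 -15.813995299956463 yaw -0.011492021435212885 0.7704192996025085
scene [282.2, 202.7, 74.1, 48.6] fix 5.2193004458236 -21.018217067732145 yaw -0.007724771064348518 0.9387854933738708
```

>>> move_arm(
  deltas=[
    [0, 0, -1.5, 0, 0, 0, 0],
    [0, 0, 0, 0, 0, 0, 0],
    [0, 0, 0, 0, 0, 0, 0],
  ],
)

```text
clock: 9.23
eef_pos: [0.5429, -0.0314, 0.0657]
tool_rot: [0.995, 0.104, -0.0, 0.0]
ft_force: [0.6, -2.8, 1.1]
grip_width: -0.0003
grasp_force: 2.0
```

>>> move_arm(
  deltas=[
    [0, 0, -1.5, 0, 0, 0, 0],
    [0, 0, 0, 0, 0, 0, 0],
    [0, 0, 0, 0, 0, 0, 0],
  ],
)

```text
clock: 9.48
eef_pos: [0.5429, -0.0312, 0.0658]
tool_rot: [0.995, 0.103, 0.0, 0.002]
ft_force: [1.2, -7.5, 1.4]
grip_width: 0.0001
grasp_force: 3.9
```

>>> move_arm(
  deltas=[
    [0, 0, -1, 0, 0, 0, 0],
    [0, 0, 0, 0, 0, 0, 0],
    [0, 0, 0, 0, 0, 0, 0],
  ],
)

```text
clock: 9.73
eef_pos: [0.5429, -0.0312, 0.0658]
tool_rot: [0.995, 0.103, 0.0, 0.003]
ft_force: [1.8, -9.6, -0.1]
grip_width: 0.0003
grasp_force: 5.1
```

>>> move_arm(
  deltas=[
    [0, 0, -1, 0, 0, 0, 0],
    [0, 0, 0, 0, 0, 0, 0],
    [0, 0, 0, 0, 0, 0, 0],
  ],
)

```text
clock: 9.98
eef_pos: [0.543, -0.0311, 0.0659]
tool_rot: [0.995, 0.103, 0.0, 0.004]
ft_force: [2.9, -11.8, -1.6]
grip_width: 0.0002
grasp_force: 6.4
```

>>> move_arm(
  deltas=[
    [0, 0, 10, 0, 0, 0, 0],
    [0, 0, 10, 0, 0, 0, 0],
    [0, 0, 10, -40, 0, 0, 0],
    [0, 0, 30, -40, 0, 0, 0],
    [0.6, 0, 40, 0, 0, 0, 0],
    [0.6, 0, 40, 0, 0, 0, 0],
    [0.6, 0, 40, 0, 0, 0, 0],
    [0.6, 0, 0, 0, 0, 0, 0],
  ],
)

```text
clock: 10.65
eef_pos: [0.5791, -0.2054, 0.1387]
tool_rot: [0.995, 0.101, 0.001, 0.001]
ft_force: [0.5, 0.2, -0.7]
grip_width: 0.0485
grasp_force: 0.0
```

```bash
python3 st.py; python3 tube.py
cat > ring.py <<'E'
from h import *
# ring outer silhouette: cylinder dia 66, z .036-.049 ; candidates refined on mask
F=np.array([.5176,.0767]);a=.2095
for n in("top","scene"):
    im=bot.camera(n); cv2.imwrite(f"pics/{n}3raw.png",im)
    for d in bot.outline_of("sprung_ring",n)[:1]:
        for z0 in(.036,.042):
            f=lambda p:np.r_[circ(p[0],p[1],z0,.033),circ(p[0],p[1],.049,.033)]
            p,s=fit(f,[(n,d["pixels"])],[.500,.162],[.006]*2); e=p-F
            print(n,d["rect"],p,"fix",1000*(np.cos(a)*e[0]+np.sin(a)*e[1]),1000*(np.cos(a)*e[1]-np.sin(a)*e[0]),s)
E
python3 ring.py
```

```text
t 10.65 fix mm [   1.5 -288.7] z 0.1387 yaw-fix deg -0.46 tilt [ 0.0016 -0.0017] F [ 0.5  0.2 -0.7] 0.04852236802084146 0.0 q6 2.599860372148442
top [280.2, 235.6, 88.8, 33.8] fix 5.774720572312797 -18.714903087094658 yaw 5.627169470329152e-05 0.9340881705284119
scene [283.0, 200.6, 74.2, 49.6] fix 4.790321125661278 -19.418565802708148 yaw -0.020279835038518212 0.9427880644798279
top [250.4, 248.7, 32.2, 33.5] [0.50378999 0.16228733] fix 4.29161113205785 86.588042367314 0.5675521492958069
top [250.4, 248.7, 32.2, 33.5] [0.50454905 0.1623127 ] fix 5.03935448486887 86.45499603688434 0.5761615037918091
scene [255.9, 246.1, 49.1, 29.6] [0.50468231 0.16102302] fix 4.901483518123735 85.16579754200814 0.7139350175857544
scene [255.9, 246.1, 49.1, 29.6] [0.50049191 0.16288646] fix 1.1902527134472936 87.85997791987548 0.7023595571517944
```

Run:
```python
from h import *
a=.2095;C=np.array([.5042,.1612]);out=[]
for n,(u,v) in(("top",(310,262)),("scene",(310,245))):
    im=cv2.imread(f"pics/{n}3raw.png"); x0,y0,s=u-80,v-50,5
    c=cv2.resize(im[y0:y0+60 if n=="scene" else y0+100,x0:x0+160][:0 or None],None,fx=s,fy=s,interpolation=cv2.INTER_CUBIC) if 0 else cv2.resize(im[y0:y0+100,x0:x0+160],None,fx=4.9,fy=2.95 if 0 else 4.9,interpolation=cv2.INTER_CUBIC)
    def dr(P,col): q=((proj(n,P)-[x0,y0]+.5)*4.9).round().astype(np.int32); cv2.polylines(c,[q],True,col,1)
    dr(circ(*C,.049,.033),(0,0,255)); dr(circ(*C,.049,.0255),(0,255,0))
    Y=np.array([-np.sin(a),np.cos(a)]);X=np.array([np.cos(a),np.sin(a)])
    for k in(0,120,240):
        t=np.radians(k);dr(circ(*(C+.041*(Y*np.cos(t)+X*np.sin(t))),.045,.004),(255,255,0))
    T=C-.104*Y; dr(np.array([np.r_[T+X*i*.015+Y*j*.08,.082] for i,j in((-1,-1),(1,-1),(1,1),(-1,1))]),(0,255,255))
    out.append(c[:300] if 0 else c)
w=np.vstack([o[100:390] for o in out]); cv2.imwrite("pics/ov.png",w); print(w.shape)
```

```text
(580, 784, 3)
```

View pics/ov.png

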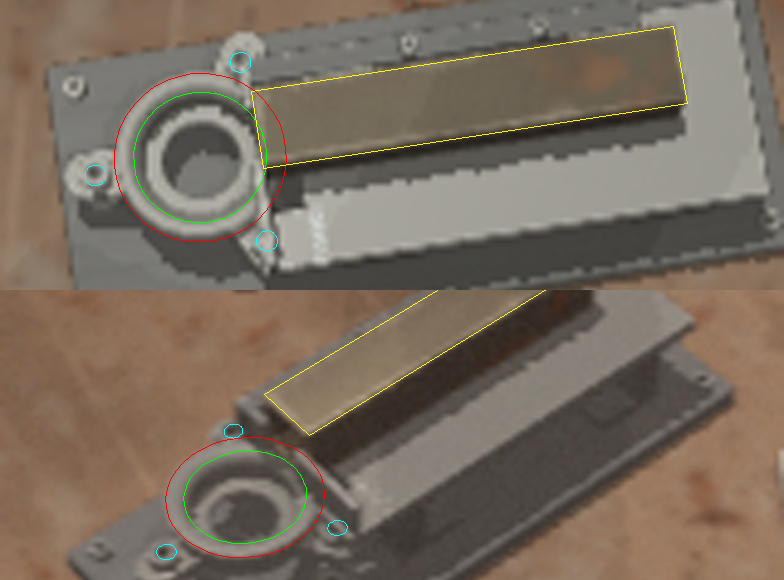

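The overlay fits in both views. The tube's top face (yellow) lies on its home position relative to the ring and pins, and the ring circle matches, so the tube is home. Next I turn the tool 90° over the grey pipe.

>>> move_arm(
  deltas=[
    [0.75, -12, 9, -20, 0, 0, 0],
    [0.75, -12, 8, -20, 0, 0, 0],
    [0.75, 0, 0, 0, 0, 0, -7.1],
    [0.75, 0, 0, 0, 0, 0, -7.1],
    [0.75, 0, 0, 0, 0, 0, -7.1],
    [0.75, 0, 0, 0, 0, 0, -7.1],
    [0.75, 0, 0, 0, 0, 0, -7.1],
    [0.75, 0, 0, 0, 0, 0, -7.1],
    [0.75, 0, 0, 0, 0, 0, -7.1],
    [0.75, 0, 0, 0, 0, 0, -7.1],
  ],
)

```text
clock: 11.88
eef_pos: [0.5585, -0.2193, 0.1794]
tool_rot: [0.823, 0.568, 0.0, -0.0]
ft_force: [0.7, -0.1, 0.4]
grip_width: 0.0641
grasp_force: 0.0
```

>>> move_arm(
  deltas=[
    [0.75, 0, 0, 0, 0, 0, -7.1],
    [0.75, 0, 0, 0, 0, 0, -7.1],
    [0.75, 0, 0, 0, 0, 0, -7.1],
    [0.75, 0, 0, 0, 0, 0, -7.1],
    [0.75, 0, 0, 0, 0, 0, -4.4],
    [0.75, 0, 0, 0, 0, 0, 0],
    [0.75, 0, 0, 0, 0, 0, 0],
  ],
)

```text
clock: 12.47
eef_pos: [0.5585, -0.2196, 0.1793]
tool_rot: [0.633, 0.774, 0.0, 0.0]
ft_force: [-0.7, 0.9, -0.1]
grip_width: 0.064
grasp_force: 0.0
```

```bash
python3 st.py
python3 - <<'E'
from h import *
o=bot.get_obs();M=R.from_quat(o["tool_rot"]).as_matrix();print(o["eef_pos"],M.round(3).tolist(), "tool delta to pipe",((np.array([.559,-.227,.078])-o["eef_pos"])@M*1000).round(1))
E
```

```text
t 12.4667 fix mm [ -21.6 -298.4] z 0.1793 yaw-fix deg 89.48 tilt [0.0001 0.0001] F [-0.7  0.9 -0.1] 0.0639572957889734 0.0 q6 0.9956029810835476
[ 0.55850837 -0.21963979  0.17931713] [[-0.199, 0.98, 0.0], [0.98, 0.199, 0.0], [0.0, 0.0, -1.0]] tool delta to pipe [ -7.3  -1.  101.3]
```

>>> move_arm(
  deltas=[
    [0.75, -7, -1, 0, 0, 0, -0.5],
    [0.75, 0, 0, 30, 0, 0, 0],
    [0.75, 0, 0, 30, 0, 0, 0],
    [0.75, 0, 0, 30, 0, 0, 0],
    [0.75, 0, 0, 18, 0, 0, 0],
    [0.75, 0, 0, 8, 0, 0, 0],
    [0.75, 0, 0, 0, 0, 0, 0],
  ],
)

```text
clock: 13.05
eef_pos: [0.5572, -0.2272, 0.0607]
tool_rot: [0.629, 0.777, -0.001, -0.002]
ft_force: [-0.3, 0.0, -0.4]
grip_width: 0.0643
grasp_force: 0.0
```

```bash
python3 st.py; python3 -c "
from h import *
a=bot.camera('scene')[110:260,330:510]; b=bot.camera('top')[190:310,400:544]; cv2.imwrite('pics/g.png',np.hstack([cv2.resize(a,(400,333)),cv2.resize(b,(400,333))]))"
```

```text
t 13.05 fix mm [ -24.4 -305.5] z 0.0607 yaw-fix deg 89.99 tilt [-0.0044  0.0017] F [-0.3  0.  -0.4] 0.06429772567574923 0.0 q6 0.9744427924740444
```

View pics/g.png

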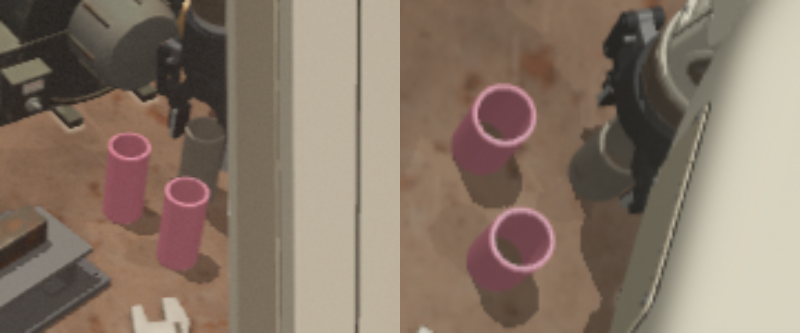

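The grey pipe is between the fingers and the pinks are clear. Closing and lifting.

>>> move_arm(
  deltas=[
    [0.3, 0, 0, 0, 0, 0, 0],
    [0.3, 0, 0, 0, 0, 0, 0],
    [0.3, 0, 0, 0, 0, 0, 0],
    [0.3, 0, 0, 0, 0, 0, 0],
    [0.3, 0, 0, 0, 0, 0, 0],
    [0.3, 0, 0, 0, 0, 0, 0],
  ],
)

```text
clock: 13.65
eef_pos: [0.56, -0.2283, 0.0653]
tool_rot: [0.629, 0.777, 0.0, 0.002]
ft_force: [-1.7, -0.3, 7.4]
grip_width: 0.0407
grasp_force: 60.1
```

```bash
python3 st.py
```

```text
t 13.65 fix mm [ -21.9 -307.1] z 0.0653 yaw-fix deg 90.02 tilt [ 0.0034 -0.0017] F [-1.7 -0.3  7.4] 0.04069191710755199 60.11576687917113 q6 0.9741541344442608
```

>>> move_arm(
  deltas=[
    [0.3, 0, 0, -10, 0, 0, 0],
    [0.3, 0, 0, -30, 0, 0, 0],
    [0.3, 0, 0, -35, 0, 0, 0],
    [0.3, 0, 0, -35, 0, 0, 0],
    [0.3, 0, 0, -20, 0, 0, 0],
    [0.3, 20, 2, 0, 0, 0, 0],
    [0.3, 37, 3, 0, 0, 0, 0],
    [0.3, 37, 3, 0, 0, 0, 0],
    [0.3, 37, 3, 0, 0, 0, 0],
    [0.3, 37, 3, 0, 0, 0, 0],
  ],
)

```text
clock: 14.48
eef_pos: [0.5366, -0.0588, 0.1933]
tool_rot: [0.629, 0.777, -0.0, -0.0]
ft_force: [0.5, 0.5, -3.2]
grip_width: 0.0408
grasp_force: 61.1
```

>>> move_arm(
  deltas=[
    [0.3, 37, 3, 0, 0, 0, 0],
    [0.3, 37, 3, 0, 0, 0, 0],
    [0.3, 37, 3, 0, 0, 0, 0],
    [0.3, 37, 3, 0, 0, 0, 0],
    [0.3, 37, 0, 0, 0, 0, 0],
    [0.3, 30, 0, 0, 0, 0, 0],
    [0.3, 10, 0, 0, 0, 0, 0],
    [0.3, 0, 0, 0, 0, 0, 0],
    [0.3, 0, 0, 0, 0, 0, 0],
  ],
)

```text
clock: 15.23
eef_pos: [0.502, 0.1624, 0.1931]
tool_rot: [0.629, 0.778, -0.0, 0.0]
ft_force: [-0.6, 0.0, -2.8]
grip_width: 0.0405
grasp_force: 61.2
```

```bash
python3 st.py
```

```text
t 15.2333 fix mm [ 2.6 87.1] z 0.1931 yaw-fix deg 90.11 tilt [-0.0004 -0.0008] F [-0.6  0.  -2.8] 0.040488627315524245 61.15793396893423 q6 1.6725669168240227
```

>>> move_arm(
  deltas=[
    [0.3, -3, 1.3, 30, 0, 0, 0],
    [0.3, 0, 0, 25, 0, 0, 0],
    [0.3, 0, 0, 10, 0, 0, 0],
    [0.3, 0, 0, 0, 0, 0, 0],
    [0.3, 0, 0, 0, 0, 0, 0],
  ],
)

```text
clock: 15.65
eef_pos: [0.5043, 0.1584, 0.1282]
tool_rot: [0.63, 0.777, -0.001, -0.0]
ft_force: [-0.3, -0.2, -1.6]
grip_width: 0.0405
grasp_force: 61.3
```

```bash
python3 st.py
python3 - <<'E'
from h import *
o=bot.get_obs();t=np.array(o["eef_pos"]); b=t[2]-.0653; C=np.array([.5040,.1612])
n="scene"; im=bot.camera(n); 
for d in bot.outline_of("pipe_center",n): print(d["conf"],d["rect"])
u,v=proj(n,[[*t[:2],b+.03]])[0].astype(int); x0,y0,s=u-60,v-45,6
c=cv2.resize(im[y0:y0+90,x0:x0+120],None,fx=s,fy=s,interpolation=cv2.INTER_CUBIC)
X=np.array([-np.sin(.2095),np.cos(.2095)]); p=t[:2]+.0014*X
for P,col in((circ(*C,.049,.033),(0,0,255)),(circ(*C,.049,.0255),(0,255,0)),(circ(*p,b,.021),(255,255,0)),(circ(*p,b+.09,.021),(255,255,0))):
    cv2.polylines(c,[((proj(n,P)-[x0,y0]+.5)*s).round().astype(np.int32)],True,col,1)
cv2.imwrite("pics/in.png",c)
E
```

```text
t 15.65 fix mm [ 3.9 82.7] z 0.1282 yaw-fix deg 89.93 tilt [-0.0011 -0.0009] F [-0.3 -0.2 -1.6] 0.040539278598839594 61.29793953965418 q6 1.6670936903612037
0.87 [262.8, 214.5, 25.9, 45.9]
0.56 [378.6, 169.4, 15.6, 43.1]
```

View pics/in.png

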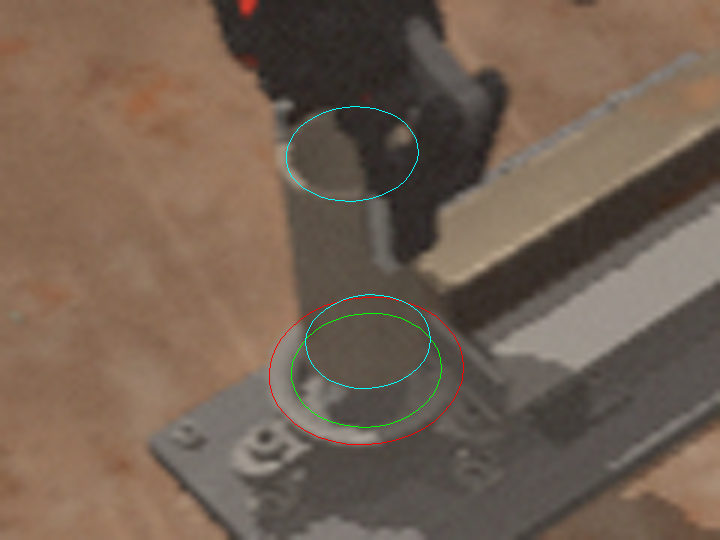

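>>> move_arm(
  deltas=[
    [0.3, 0, 0, 8, 0, 0, 0],
    [0.3, 0, 0, 6, 0, 0, 0],
    [0.3, 0, 0, 3, 0, 0, 0],
    [0.3, 0, 0, 3, 0, 0, 0],
    [0.3, 0, 0, 0, 0, 0, 0],
    [0.3, 0, 0, 0, 0, 0, 0],
  ],
)

```text
clock: 16.25
eef_pos: [0.5042, 0.1596, 0.108]
tool_rot: [0.629, 0.777, -0.0, -0.0]
ft_force: [0.1, -0.8, -2.5]
grip_width: 0.0409
grasp_force: 61.3
```

```bash
python3 st.py
```

```text
t 16.25 fix mm [ 4.2 83.9] z 0.108 yaw-fix deg 90.03 tilt [-0.0002 -0.0001] F [ 0.1 -0.8 -2.5] 0.04088842138604707 61.27602353983093 q6 1.667282791572398
```

>>> move_arm(
  deltas=[
    [0.3, 0, 0, 2, 0, 0, 0],
    [0.3, 0, 0, 2, 0, 0, 0],
    [0.3, 0, 0, 2, 0, 0, 0],
    [0.3, 0, 0, 0, 0, 0, 0],
  ],
)

```text
clock: 16.58
eef_pos: [0.5044, 0.1596, 0.1018]
tool_rot: [0.629, 0.777, 0.0, 0.0]
ft_force: [1.6, -0.1, -4.0]
grip_width: 0.0407
grasp_force: 61.1
```

>>> move_arm(
  deltas=[
    [0.3, 0, 0, 2, 0, 0, 0],
    [0.3, 0, 0, 2, 0, 0, 0],
    [0.3, 0, 0, 0, 0, 0, 0],
    [0.3, 0, 0, 0, 0, 0, 0],
  ],
)

```text
clock: 16.92
eef_pos: [0.5046, 0.1597, 0.0991]
tool_rot: [0.629, 0.777, 0.001, 0.0]
ft_force: [-1.2, -0.8, 5.7]
grip_width: 0.0409
grasp_force: 62.0
```

```bash
python3 st.py
```

```text
t 16.9167 fix mm [ 4.5 83.9] z 0.0991 yaw-fix deg 90.03 tilt [0.0011 0.0004] F [-1.2 -0.8  5.7] 0.04086603881512134 61.986916068708524 q6 1.6672778514740043
```

>>> move_arm(
  deltas=[
    [0.3, 0, 0, 2, 0, 0, 0],
    [0.3, 0, 0, 2, 0, 0, 0],
    [0.3, 0, 0, 2, 0, 0, 0],
    [0.3, 0, 0, 2, 0, 0, 0],
    [0.3, 0, 0, 0, 0, 0, 0],
    [0.3, 0, 0, 0, 0, 0, 0],
  ],
)

```text
clock: 17.42
eef_pos: [0.5046, 0.1597, 0.0918]
tool_rot: [0.629, 0.777, 0.001, 0.0]
ft_force: [-3.1, -1.0, 10.4]
grip_width: 0.0406
grasp_force: 62.5
```

>>> move_arm(
  deltas=[
    [0.3, 0, 0, 1.5, 0, 0, 0],
    [0.3, 0, 0, 1.5, 0, 0, 0],
    [0.3, 0, 0, 0, 0, 0, 0],
    [0.3, 0, 0, 0, 0, 0, 0],
  ],
)

```text
clock: 17.75
eef_pos: [0.5046, 0.1597, 0.0892]
tool_rot: [0.629, 0.777, 0.001, 0.0]
ft_force: [-3.3, -1.1, 10.7]
grip_width: 0.0409
grasp_force: 62.8
```

```bash
python3 st.py
```

```text
t 17.75 fix mm [ 4.5 83.9] z 0.0892 yaw-fix deg 90.03 tilt [0.0018 0.0007] F [-3.3 -1.1 10.7] 0.04086103202569431 62.762972238706425 q6 1.667273369750006
```

>>> move_arm(
  deltas=[
    [0.3, 0, 0, 1, 0, 0, 0],
    [0.3, 0, 0, 0.5, 0, 0, 0],
    [0.3, 0, 0, 0, 0, 0, 0],
    [0.3, 0, 0, 0, 0, 0, 0],
  ],
)

```text
clock: 18.08
eef_pos: [0.5046, 0.1598, 0.0891]
tool_rot: [0.629, 0.777, 0.001, 0.001]
ft_force: [-6.1, -2.2, 20.9]
grip_width: 0.0406
grasp_force: 63.8
```

>>> move_arm(
  deltas=[
    [0.3, 0, 0, 1, 0, 0, 0],
    [0.3, 0, 0, 0.5, 0, 0, 0],
    [0.3, 0, 0, 0, 0, 0, 0],
    [0.3, 0, 0, 0, 0, 0, 0],
  ],
)

```text
clock: 18.42
eef_pos: [0.5046, 0.1598, 0.089]
tool_rot: [0.629, 0.777, 0.002, 0.001]
ft_force: [-9.7, -2.8, 28.9]
grip_width: 0.0405
grasp_force: 64.9
```

```bash
python3 st.py
```

```text
t 18.4167 fix mm [ 4.6 84. ] z 0.089 yaw-fix deg 90.04 tilt [0.0032 0.0014] F [-9.7 -2.8 28.9] 0.04051224642846099 64.87585622817278 q6 1.6671616533100868
```

>>> move_arm(
  deltas=[
    [0.3, 0, 0, -0.5, 0, 0, 0],
    [0.3, 0, 0, 0, 0, 0, 0],
    [0.3, 0, 0, 0, 0, 0, 0],
    [0.3, 0, 0, 0, 0, 0, 0],
    [0.3, 0, 0, 0, 0, 0, 0],
    [0.3, 0, 0, 0, 0, 0, 0],
  ],
)

```text
clock: 18.92
eef_pos: [0.5046, 0.1598, 0.089]
tool_rot: [0.629, 0.777, 0.001, 0.001]
ft_force: [-8.8, -4.3, 25.7]
grip_width: 0.0404
grasp_force: 64.5
```

```bash
python3 st.py; python3 tube.py; python3 -c "
from h import *
a=bot.camera('scene')[185:305,230:390]; cv2.imwrite('pics/fin.png',cv2.resize(a,(800,600),interpolation=cv2.INTER_CUBIC))"
```

```text
t 18.9167 fix mm [ 4.6 84. ] z 0.089 yaw-fix deg 90.03 tilt [0.0031 0.0013] F [-8.8 -4.3 25.7] 0.04042716297059501 64.49839753448032 q6 1.6671755992361859
scene [291.8, 202.7, 64.2, 49.1] fix 4.009130158248654 -30.888085043838196 yaw 0.05543697192465882 0.7231714129447937
```

View pics/fin.png

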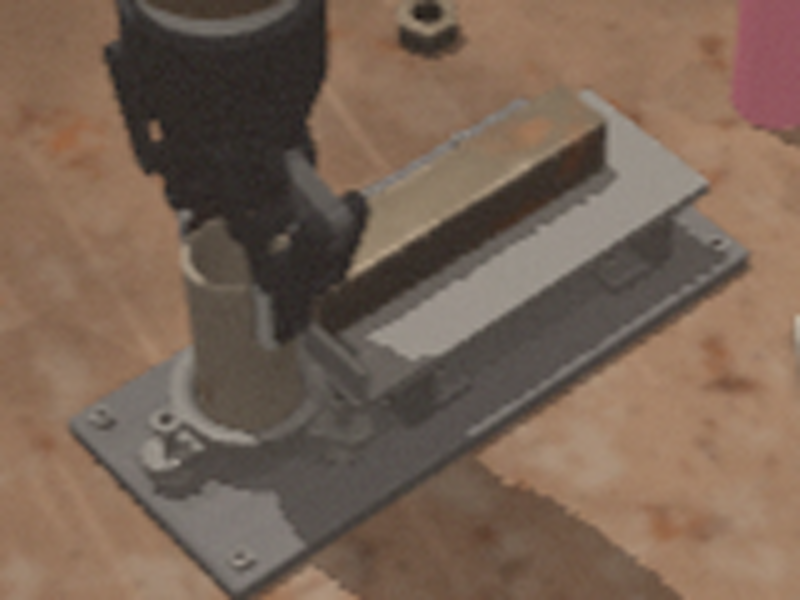

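The final view shows the pipe upright in the lowered ring, with a pin head standing proud of it at (165,418), and the tube still along the fence. Its far end is at scene column ~356, against 357 when it was home. The force jump at z = 0.089 after about 12 mm of travel is the stop. Handing in.

```bash
python3 -c "
from workcell import bot
print(bot.job_done())"
```

```text
the job is handed in; nothing more can be done
None
```

I handed the job in at about 19 s with the square tube home on the fence and nibs, and the grey pipe upright in the ring, still gripped and pressed to its stop with about 26 N at the wrist; no verdict came back.

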